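# Re-bush a banding wheel

### The arm

A 7-joint arm with a two-finger parallel gripper is mounted at the origin on the work surface. World frame = base frame: x ahead of the robot, y to its left, z up, the work surface at z = 0. Lengths are in mm, angles in rad, forces in N, time in s.
With the tool pointing down it reaches from about 400 to 875 mm from the base axis. Payload 4.4 kg.
Tool frame: the origin (TCP) lies between the finger pads; the fingertips stand 19 mm ahead of it and the grasp point (between the pads) is the TCP; z points along the fingers, y is the line along which they close (so a half turn about z gives the same grasp; the last joint's range is limited). The gripper opens to 85 mm and grips with 20 to 120 N. Pads are 22 mm wide; open, the fingers measure 114 mm over their backs; the gripper's body (76 mm by 85 mm) begins 54 mm behind the grasp point. The pads swing forward as they close: fully open they stand 13 mm farther back than shut.
Start: joints at [1.156, 0.628, 0.038, 1.517, -0.027, 0.996, -0.02], TCP at [222.178, -610.864, 250.313] pointing down, gripper open.
Joint ranges: [-3.06, 3.06], [-0.37, 2.12], [-1.25, 1.32], [0.18, 2.47], [-1.1, 4.24], [0.23, 1.98], [-2.94, 2.94]. Speed limits (rad/s): [2.57, 2.57, 3.14, 3.14, 3.14, 3.14, 3.14].

### API

Orientations are given as a 3x3 rotation matrix whose columns are the frame's x, y, z axes.
In Python, from rig import ctrl, eyes gives the robot as it stands. The module is installed in compiled form; this text tells all that it offers.
- The arm moves only by the tool carry_out, never from a script. Its argument "plan" is a list that holds one entry, the list of rows, each a list of 5 numbers: the shift along the tool's x, y, z in m, then the turn about the tool's z in rad, then the finger opening in m, from 0 to 0.0854. A call has 1 to 12 rows; each row is the pose to reach, as a shift and turn from the pose commanded when the call began, along the tool's axes at that moment; what a row does not reach only later rows make up. A row lasts 1/12 s, in which the tool goes at most 41.7 mm and 7.16 degrees, less where a joint would pass 70% of its speed; a pose out of reach is approached as far as the arm can. A call with a gripper value outside its range is refused whole. The fingers move at their own pace and stop on an object; "newtons" is the grip in N (left out, the last holds). Time passes only in rows, so rows that repeat a pose let the fingers close. It gives the time, the measured TCP pose, the force, the opening and the grip force at its end, in the units of the state.
- ctrl.get_state(): the state, without advancing time (a new reading comes with each control period).
- eyes.read_camera(name): name is "scene" or "top" or "wrist"; returns the picture (480x640x3 uint8, red, green, blue); there is no depth.
- eyes.camera_info(name): a dict with "fx", "fy", "cx", "cy" (pixels), "world_from_camera" (4x4, takes a point from camera to world coordinates); the wrist camera has in their place "T_tool_cam" (4x4, takes a point from camera to tool coordinates, whose origin is the TCP and whose axes are the flange's). Camera axes: x right, y up, looking along -z (the intrinsics and any distortion apply to the point x, -y, -z); pixel columns grow to the right and rows downward; lengths in mm; the calibration is good to about 2 mm. A picture is of the moment at which its call begins: read the wrist's pose just before it. camera_info takes no time and is no camera call.
- ctrl.sign_off(): hands the job in; it is judged then, once.
The state is a dict: "t": time; "joint_positions": joint angles; "joint_velocities": joint speeds; "effort": joint torques, N m; "eef_pos": TCP position; "tool_rot": TCP orientation; "wrist_force": force on the tool from outside, world axes, zero at the start; "moment": the same for the moment, N m; "grip_width": opening from 0.0 (shut) to 1.0 (fully open); "grasp_force": force on a finger pad.
Only numpy, scipy, OpenCV 4.12 (cv2) and the standard library are available. Lean on these libraries where they do the work, as an engineer would, in place of code of your own. Each camera call takes 0.05 s, during which the arm holds its last target. There are 200 camera calls.

### The job

Take the new brass bushing from the white parts tray, start it sleeve-down in the bore of the green banding wheel base and press it fully home, until its shoulder sits flush on the rim of the bore. Press steadily and gently, never harder than 35 N, then let go; leave the worn grey bushing, the bowl and the spray bottle where they are.

Things in the scene. Friction and masses are not known exactly. Their poses are not given: they have to be found in the camera images.
- bushing: The new brass-coloured bushing, 130 to 210 g, standing sleeve-down on the tray floor (4 mm thick). Sleeve 30 mm diameter and 28 mm long at the bottom, with a lead-in taper (27 mm diameter at the very foot, full 30 mm from 8 mm up); above it a plain collar, 40 mm diameter, 24 mm tall, flat top, to grip it by. 52 mm tall in all. Origin: centre of the foot; z: up along its axis.
- shoulder (a point): Centre of the bushing's shoulder (the underside of the collar), 28 mm above the foot, z up along the axis.
- hub: Green cast base of a banding wheel (potter's turntable) without its head: round foot 160 mm across, upright hub 66 mm in diameter, 92 mm tall from the foot's underside. Origin: centre of the foot's underside, z up. It stands on a blue springy mat 24 mm thick, 180 mm across, and cannot slide or tip; pushed down it sinks about 1 mm for every 3 N, after the first newton, and springs back.
- bore_mouth (a point): Centre of the upright bore's mouth, on the hub's flat top rim, 92 mm above the foot's underside; z up. Blind bore, 31.8 mm wide, 42 mm deep. Four sprung strips 2 to 12 mm below the mouth grip the sleeve: from about 4 mm deep it goes in only against a drag of some 7 to 18 N, easing briefly near half depth, and stays where it is left; when the shoulder meets the rim the push rises steadily.
- tray: White open parts tray, 130 x 220 mm, walls 14 mm high and 4 mm thick, floor 4 mm thick. Origin: centre of its underside. Fixed. The two bushings stand in it, one towards each end, in either order, with a loose flat steel washer between them.
- worn_bushing: The worn bushing, same shape and size but dull grey plastic. Stays in the tray. Origin: centre of the foot.
- bowl: Terracotta bowl, 150 mm across, 100 mm high. Origin: centre of its underside.
- spray_bottle: Clear spray bottle with a blue and white trigger head, about 200 mm high. Origin: centre of its underside.
Not all that is in view belongs to the job. What is shaped like the part that bears hub but purple is not meant. There is more than one size of the bushing; the one meant has the size given above.

How it is judged (in metres and radians):
On the way:
1. the bushing is started upright in the bore, its shoulder still proud of the rim (horizontal distance between shoulder and bore_mouth below 0.003 m and z of shoulder in the frame of bore_mouth between 0.003 and 0.0255 m and angle between the z axis of bushing and the z axis of hub, either way round below 0.12 rad), for 0.1 s.
At the end, for the whole second after the job is handed in: The new bushing is in the bore sleeve-down, its shoulder within 1.5 mm of the rim all round (axis within 3 mm and 0.05 rad of the bore's), at rest and released (z of shoulder in the frame of bore_mouth below 0.0015 m and horizontal distance between shoulder and bore_mouth below 0.003 m and angle between the z axis of bushing and the z axis of hub, either way round below 0.05 rad and angle between bushing's own z axis and vertical below 0.1 rad and linear speed of bushing below 0.01 m/s and contact force between the fingers and bushing below 0.1 N); the robot touches nothing.
It fails at once if the wheel base is pushed down with more than about 35 N, so that it sinks over 11.5 mm into its mat (distance of hub from where it was at the start of the episode above 0.0115 m).
It fails at once if the worn bushing, the bowl or the spray bottle is moved by more than 25 mm (distance of any of worn_bushing, bowl, spray_bottle from where it was at the start of the episode above 0.025 m).
It also fails if it takes over 51 s, if anything falls off the work surface, if the arm or the gripper's body presses on something with over 40 N, if the wrist force passes 120 N, or if a joint passes its speed limit or range.

## Working session

There is one attempt and no reset: what is moved stays moved. The work goes in short steps, Python scripts to look and compute and a tool call to move; the robot and the scene stay as the last step left them, time stands still between calls to the robot, and variables do not carry over. Pictures are saved under pics/ and viewed, at most 10 in all, crops included, and the job is handed in when it is done.

Besides the shell and the picture viewer there is one more tool, called by a JSON object that holds its "api" and its "payload", one argument or row to a line. carry_out: Moves the arm, as the interface text tells. Its arguments: {"type":"object","properties":{"plan":{"type":"array"},"newtons":{"type":"number"}},"required":["plan"]}

```bash
mkdir -p pics
python3 - <<'E'
from rig import ctrl, eyes
import cv2,numpy as np
np.set_printoptions(precision=4,suppress=True)
s=ctrl.get_state();print(s)
for n in("scene","top"):
    im=eyes.read_camera(n);cv2.imwrite(f"pics/{n}0.png",im[:,:,::-1])
for n in("scene","top","wrist"):print(n,eyes.camera_info(n))
E
```

```text
{'t': 0.0, 'joint_positions': array([ 1.1562,  0.6294,  0.0384,  1.5184, -0.027 ,  0.9963, -0.02  ]), 'joint_velocities': array([-0.0012, -0.0012,  0.0001,  0.0005,  0.0006, -0.0012, -0.0014]), 'effort': array([  0.0004, -56.3409,   1.2264, -19.3445,   0.011 ,   0.0105,
        -0.    ]), 'eef_pos': array([ 221.987 , -610.2708,  249.3596]), 'tool_rot': array([[ 0.9398,  0.3418, -0.0007],
       [ 0.3418, -0.9398,  0.0018],
       [-0.    , -0.002 , -1.    ]]), 'wrist_force': array([ 0.0186, -0.6296,  0.2442]), 'moment': array([ 0.0256,  0.0078, -0.0115]), 'grasp_force': 0.0, 'grip_width': 0.9987920476488414}
scene {'fx': 572.5774507046851, 'fy': 572.5774507046851, 'cx': 323.32157354750757, 'cy': 240.66436530640672, 'world_from_camera': array([[  -0.8494,   -0.301 ,    0.4335, 1086.0732],
       [   0.5277,   -0.4931,    0.6916,  711.4922],
       [   0.0056,    0.8162,    0.5777,  718.8512],
       [   0.    ,    0.    ,    0.    ,    1.    ]])}
top {'fx': 579.5512868012967, 'fy': 579.5512868012967, 'cx': 326.7567469975881, 'cy': 237.23482687383407, 'world_from_camera': array([[  -0.0144,    0.9823,   -0.187 ,  375.1749],
       [  -0.9999,   -0.0157,   -0.0053,  -57.2638],
       [  -0.0081,    0.1869,    0.9823, 1298.502 ],
       [   0.    ,    0.    ,    0.    ,    1.    ]])}
wrist {'fx': 331.3891168689183, 'fy': 331.3891168689183, 'cx': 317.0816669875043, 'cy': 243.92742934165892, 'T_tool_cam': array([[   0.0011,    0.9554,    0.2953,   75.3593],
       [   1.    ,   -0.0015,    0.001 ,    0.57  ],
       [   0.0014,    0.2953,   -0.9554, -123.3325],
       [   0.    ,    0.    ,    0.    ,    1.    ]])}
```

View pics/scene0.png

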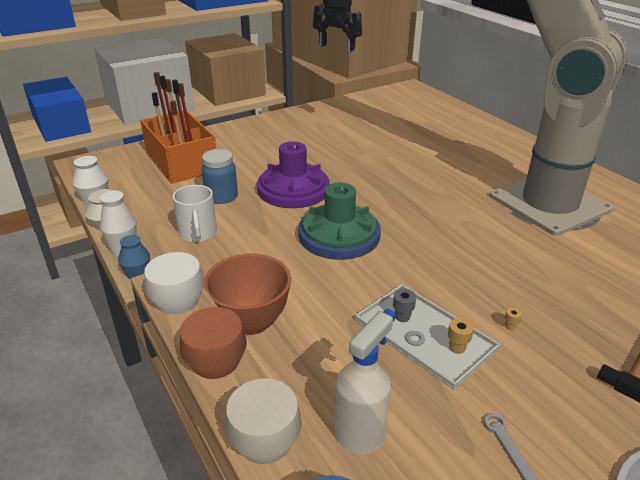

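View pics/top0.png

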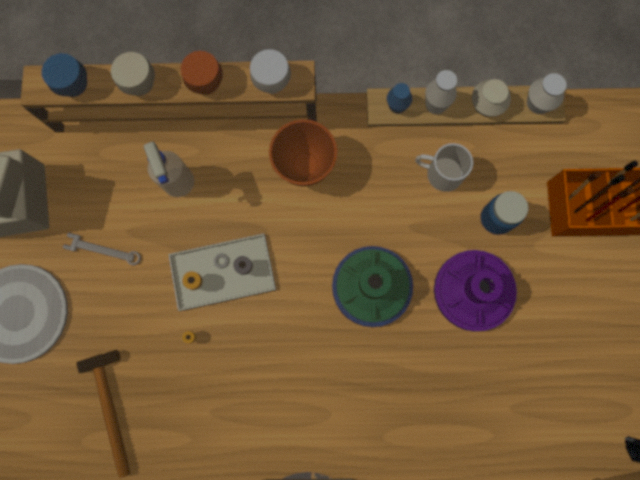

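Scene: brass bushing in the tray at scene (460,333) / top (192,281). It could be confused with the small brass bushing on the table at scene (513,317) / top (189,337), or the grey worn one at scene (404,303) / top (243,265). The green hub is at scene (340,200) / top (376,283), and the purple decoy at top (486,287). I choose the tray brass and the green hub.

```bash
cat > h.py <<'E'
import cv2,numpy as np
from rig import ctrl,eyes
np.set_printoptions(precision=2,suppress=True)
def ray(n,u,v,T=None):
    c=eyes.camera_info(n); T=c["world_from_camera"] if T is None else T
    d=T[:3,:3]@np.array([(u-c["cx"])/c["fx"],-(v-c["cy"])/c["fy"],-1.]); return T[:3,3],d/np.linalg.norm(d)
def meet(rs):
    A=[np.eye(3)-np.outer(d,d) for o,d in rs]
    p=np.linalg.solve(sum(A),sum(a@o for a,(o,d) in zip(A,rs)))
    return p,[float(np.linalg.norm(a@(p-o))) for a,(o,d) in zip(A,rs)]
def plane(r,z): return r[0]+r[1]*(z-r[0][2])/r[1][2]
def wristT(s):
    T=np.eye(4);T[:3,:3]=s["tool_rot"];T[:3,3]=s["eef_pos"];return T@eyes.camera_info("wrist")["T_tool_cam"]
def dark(im,x,y,r,thr=60):
    "centre of the dark blob (hole) nearest (x,y) within a window"
    g=im[y-r:y+r,x-r:x+r].max(2); m=(g<thr).astype(np.uint8)
    n,l,st,ce=cv2.connectedComponentsWithStats(m)
    k=min((i for i in range(1,n) if st[i,4]>8),key=lambda i:np.hypot(*(ce[i]-r)))
    return ce[k]+[x-r,y-r],st[k]
E
python3 - <<'E'
from h import *
sc=cv2.imread("pics/scene0.png")[:,:,::-1];tp=cv2.imread("pics/top0.png")[:,:,::-1]
for nm,a,b,z in(("brass",(461,327),(192,281),56),("worn",(404,296),(243,265),56),("hub",(340,189),(376,283),116),("small",(514,313),(189,337),30)):
  try:
    p,s1=dark(sc,*a,12);q,s2=dark(tp,*b,10)
    P,e=meet([ray("scene",*p),ray("top",*q)]);print(nm,p,s1[2:],q,s2[2:],P,e,plane(ray("scene",*p),z),plane(ray("top",*q),z),np.hypot(*P[:2]))
  except Exception as ex:print(nm,ex)
# tray corners, bowl for orientation
hsv=cv2.cvtColor(tp[:,:,::-1].copy(),cv2.COLOR_BGR2HSV)
m=((hsv[:,:,1]<60)&(hsv[:,:,2]>100)).astype(np.uint8);m[:230]=0;m[315:]=0;m[:,:165]=0;m[:,285:]=0
c=max(cv2.findContours(m,0,2)[0],key=cv2.contourArea);r=cv2.minAreaRect(c)
print(np.array([plane(ray("top",*k),14) for k in cv2.boxPoints(r)]))
v=np.hstack([cv2.resize(sc[280:370,380:530],None,fx=2.6,fy=2.6,interpolation=2),cv2.resize(tp[235:325,160:290],None,fx=2.6,fy=2.6,interpolation=2)])
w=np.hstack([cv2.resize(sc[170:260,290:440],None,fx=2.6,fy=2.6,interpolation=2),cv2.resize(tp[240:330,310:440],None,fx=2.6,fy=2.6,interpolation=2)])
cv2.imwrite("pics/crop1.png",np.vstack([v,w])[:,:,::-1])
E
```

```text
brass [460.95 325.59] [ 9  6 39] [190.75 279.67] [ 4  4 12] [522.97 244.22  56.31] [0.32444015093961004, 0.3244401509395894] [522.45 244.21  56.  ] [523.22 244.06  56.  ] 577.1798570221639
worn [404.5 295. ] [ 8  5 36] [241.63 264.33] [ 6  6 27] [554.65 134.64  56.78] [0.1708902079118655, 0.1708902079118993] [553.9  134.08  56.  ] [554.89 134.65  56.  ] 570.761186126874
hub min() iterable argument is empty
small min() iterable argument is empty
[[585.95 310.16  14.  ]
 [630.39  92.29  14.  ]
 [503.57  64.77  14.  ]
 [460.62 278.85  14.  ]]
```

View pics/crop1.png

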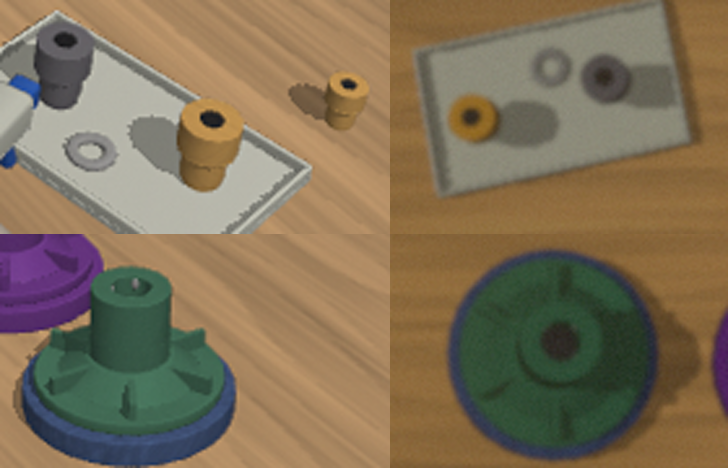

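Crop confirms it: the tray's brass one (full size, top face 56 mm high as expected) and the green hub with its bore, rim ellipse centre about scene (340,191), top (374.6,281).

Run:
```python
from h import *
H,e=meet([ray("scene",340,190.8),ray("top",374.6,281.2)]);print("hub",H,e,np.hypot(*H[:2]))
tp=cv2.imread("pics/top0.png");hsv=cv2.cvtColor(tp,cv2.COLOR_BGR2HSV)
m=((hsv[:,:,0]>60)&(hsv[:,:,0]<130)&(hsv[:,:,1]>60)).astype(np.uint8);m[:235]=0;m[335:]=0;m[:,:320]=0;m[:,425:]=0
c=max(cv2.findContours(m,0,2)[0],key=cv2.contourArea);print(cv2.fitEllipse(c),plane(ray("top",*cv2.fitEllipse(c)[0]),20))
print("bottle",plane(ray("top",178,180),60),plane(ray("top",155,160),190), "bowl",plane(ray("top",303,153),90))
R=ctrl.get_state()["tool_rot"];p=ctrl.get_state()["eef_pos"]
for nm,t in(("hub",H),("brass",np.array([523,244,56.]))):print(nm,R.T@(t-p))
```

```text
hub [ 507.38 -147.62  113.88] [0.001635803837659004, 0.0016358038377052764] 528.4210548183469
((372.17974853515625, 286.198974609375), (76.90738677978516, 77.94569396972656), 146.06373596191406) [ 506.87 -149.1    20.  ]
bottle [745.63 278.04  60.  ] [749.1 290.4 190. ] bowl [793.28  -1.57  90.  ]
hub [ 426.35 -337.1   136.15]
brass [ 574.87 -699.69  194.66]
```

{"api": "carry_out", "payload": {
  "plan": [
    [[0.426, -0.337, 0, -1.57, 0.085], [0.426, -0.337, 0, -1.57, 0.085], [0.426, -0.337, 0, -1.57, 0.085], [0.426, -0.337, 0, -1.57, 0.085], [0.426, -0.337, 0, -1.57, 0.085], [0.426, -0.337, 0, -1.57, 0.085], [0.426, -0.337, 0, -1.57, 0.085], [0.426, -0.337, 0, -1.57, 0.085], [0.426, -0.337, 0, -1.57, 0.085], [0.426, -0.337, 0, -1.57, 0.085], [0.426, -0.337, 0, -1.57, 0.085], [0.426, -0.337, 0, -1.57, 0.085]]
  ]
}}

```text
t: 1.1
eef_pos: [485.1, -183.5, 250.3]
tool_rot: [[-0.28, 0.96, -0.0], [0.96, 0.28, -0.0], [-0.0, -0.0, -1.0]]
wrist_force: [1.1, -1.6, 0.3]
grip_width: 0.999
grasp_force: 0.0
```

{"api": "carry_out", "payload": {
  "plan": [
    [[0.015, 0.015, 0, 0, 0.085], [0.015, 0.015, 0, 0, 0.085], [0.015, 0.015, 0, 0, 0.085], [0.015, 0.015, 0, 0, 0.085]]
  ]
}}

```text
t: 1.43
eef_pos: [494.2, -167.8, 249.9]
tool_rot: [[-0.273, 0.962, -0.001], [0.962, 0.273, -0.001], [-0.0, -0.002, -1.0]]
wrist_force: [0.6, 0.6, -0.9]
grip_width: 0.989
grasp_force: 0.0
```

Run:
```python
from h import *
s=ctrl.get_state();im=eyes.read_camera("wrist");cv2.imwrite("pics/w1.png",im[:,:,::-1])
np.savez("w1.npz",p=s["eef_pos"],R=s["tool_rot"]);print(s["eef_pos"],s["joint_velocities"],s["joint_positions"],s["tool_rot"])
```

```text
[ 494.21 -167.82  249.94] [ 0.02 -0.    0.01  0.   -0.   -0.    0.  ] [ 0.55  0.47 -0.41  1.86  0.24  0.86  0.31] [[-0.27  0.96 -0.  ]
 [ 0.96  0.27 -0.  ]
 [-0.   -0.   -1.  ]]
```

View pics/w1.png

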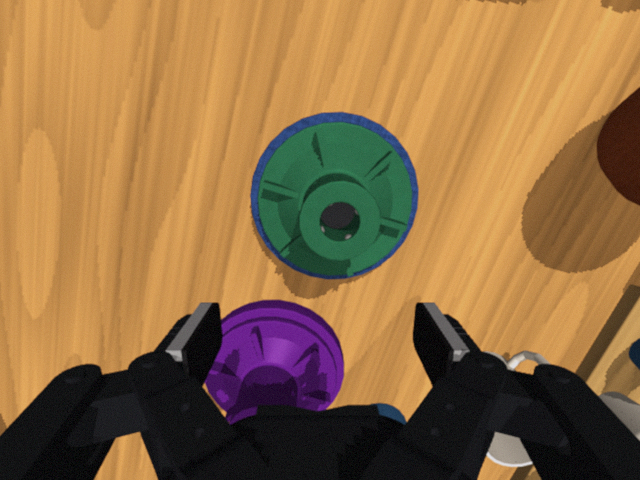

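Wrist view: the green hub's rim ring is centred near pixel (340,221) with the bore in it; the purple decoy is near (270,360).

```bash
cat >> h.py <<'E'
def rim(im,s,z,c0,r=(18,24)):
    "bore-mouth: dark/non-green disc edges inside a bright green ring -> circle fit on plane z"
    T=wristT(s);g=cv2.GaussianBlur(im[:,:,1].astype(np.float32),(3,3),0);pts=[]
    for a in np.linspace(0,2*np.pi,72,endpoint=False):
        rr=np.arange(8,32,.5);x=c0[0]+rr*np.cos(a);y=c0[1]+rr*np.sin(a)
        v=cv2.remap(g,x.astype(np.float32)[None],y.astype(np.float32)[None],1)[0];k=np.argmax(np.diff(v))
        pts.append((x[k]+.25*np.cos(a),y[k]+.25*np.sin(a)))
    return circ(pts,T,z)
def circ(pts,T,z):
    P=np.array([plane(ray("wrist",*q,T=T),z)[:2] for q in pts])
    from scipy.optimize import least_squares
    f=least_squares(lambda q:np.hypot(*(P-q[:2]).T)-q[2],[*P.mean(0),15],loss="soft_l1")
    return f.x,np.median(abs(f.fun))
E
python3 - <<'E'
from h import *
d=np.load("w1.npz");s=dict(eef_pos=d["p"],tool_rot=d["R"]);im=cv2.imread("pics/w1.png")[:,:,::-1].copy()
T=wristT(s);print(rim(im,s,116,(340,221)))
rw=ray("wrist",340,221,T=T);print(plane(rw,116))
print(meet([rw,ray("scene",340,190.8),ray("top",374.6,281.2)]))
p=d["p"];print(d["R"].T@(np.array([523,244,120.])-p))
E
```

```text
(array([ 507.3 , -149.1 ,   15.87]), np.float64(0.24943984540833508))
[ 507.56 -148.7   116.  ]
(array([ 507.47, -148.21,  113.86]), [0.9806668115884359, 0.4438191124774831, 0.5911536179577627])
[388.33 140.41 129.59]
```

{"api": "carry_out", "payload": {
  "plan": [
    [[0.388, 0.14, 0.08, 0, 0.085], [0.388, 0.14, 0.08, 0, 0.085], [0.388, 0.14, 0.08, 0, 0.085], [0.388, 0.14, 0.08, 0, 0.085], [0.388, 0.14, 0.08, 0, 0.085], [0.388, 0.14, 0.08, 0, 0.085], [0.388, 0.14, 0.08, 0, 0.085], [0.388, 0.14, 0.08, 0, 0.085], [0.388, 0.14, 0.08, 0, 0.085], [0.388, 0.14, 0.08, 0, 0.085], [0.388, 0.14, 0.08, 0, 0.085], [0.388, 0.14, 0.08, 0, 0.085]]
  ]
}}

```text
t: 2.48
eef_pos: [522.7, 246.9, 169.6]
tool_rot: [[-0.277, 0.961, -0.001], [0.961, 0.277, 0.001], [0.001, -0.001, -1.0]]
wrist_force: [0.4, 0.2, -0.0]
grip_width: 0.993
grasp_force: 0.0
```

Run:
```python
from h import *
s=ctrl.get_state();im=eyes.read_camera("wrist");cv2.imwrite("pics/w2.png",im[:,:,::-1])
np.savez("w2.npz",p=s["eef_pos"],R=s["tool_rot"]);print(s["eef_pos"],s["joint_velocities"],s["tool_rot"])
```

```text
[522.65 246.86 169.62] [ 0.06 -0.03  0.05  0.04  0.02  0.02  0.02] [[-0.28  0.96 -0.  ]
 [ 0.96  0.28  0.  ]
 [ 0.   -0.   -1.  ]]
```

View pics/w2.png

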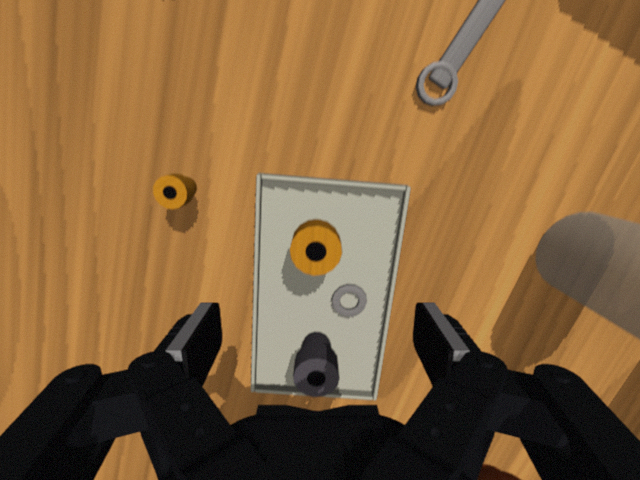

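Wrist view: brass bushing hole at about (316,251), upright in the tray; worn one at (316,377), small one outside at (170,192).

Run:
```python
from h import *
d=np.load("w2.npz");s=dict(eef_pos=d["p"],tool_rot=d["R"]);im=cv2.imread("pics/w2.png")[:,:,::-1].copy()
T=wristT(s);q,st=dark(im,316,251,16);print(q,st)
hsv=cv2.cvtColor(im,cv2.COLOR_RGB2HSV);c=(316,251);pts=[]
m=((hsv[:,:,1]>150)&(hsv[:,:,2]>150)&(hsv[:,:,0]<30)).astype(np.uint8);m[:200]=0;m[300:]=0;m[:,:280]=0;m[:,350:]=0
C=max(cv2.findContours(m,0,1)[0],key=cv2.contourArea)[:,0].astype(float)
C=C[C[:,1]>251]   # near half of the top edge (side wall is above)
print(circ(C,T,56))
rw=ray("wrist",*q,T=T);print(plane(rw,56))
P,e=meet([rw,ray("scene",460.95,325.59),ray("top",190.75,279.67)]);print(P,e)
t=plane(rw,56);s=ctrl.get_state()
print(s["tool_rot"].T@(np.array([t[0],t[1],55])-s["eef_pos"]),s["eef_pos"])
```

```text
[315.48 251.12] [  6   8  20  18 277]
(array([522.3 , 243.3 ,  18.99]), np.float64(0.17696810030567534))
[522.51 243.04  56.  ]
[522.74 243.84  56.43] [0.6891263077329971, 0.5766886179085594, 0.43627396942265473]
[ -0.51  -0.67 114.76] [523.11 243.88 169.76]
```

{"api": "carry_out", "payload": {
  "plan": [
    [[-0.0005, -0.0007, 0.04, 0, 0.07], [-0.0005, -0.0007, 0.075, 0, 0.07], [-0.0005, -0.0007, 0.095, 0, 0.07], [-0.0005, -0.0007, 0.108, 0, 0.07], [-0.0005, -0.0007, 0.116, 0, 0.07], [-0.0005, -0.0007, 0.116, 0, 0.07], [-0.0005, -0.0007, 0.116, 0, 0.07]]
  ]
}}

```text
t: 3.12
eef_pos: [523.4, 242.3, 54.8]
tool_rot: [[-0.272, 0.962, 0.0], [0.962, 0.272, -0.001], [-0.001, 0.0, -1.0]]
wrist_force: [-0.2, 0.9, 0.0]
grip_width: 0.823
grasp_force: 0.0
```

{"api": "carry_out", "payload": {
  "plan": [
    [[0, 0, 0, 0, 0.05], [0, 0, 0, 0, 0.042], [0, 0, 0, 0, 0.034], [0, 0, 0, 0, 0.03], [0, 0, 0, 0, 0.03], [0, 0, 0, 0, 0.03], [0, 0, 0, 0, 0.03], [0, 0, 0, 0, 0.03]]
  ],
  "newtons": 70
}}

```text
t: 3.78
eef_pos: [523.4, 244.2, 55.9]
tool_rot: [[-0.274, 0.962, 0.002], [0.962, 0.274, 0.0], [-0.0, 0.002, -1.0]]
wrist_force: [-0.6, -1.5, 5.8]
grip_width: 0.43
grasp_force: 69.4
```

{"api": "carry_out", "payload": {
  "plan": [
    [[0, 0, -0.02, 0, 0.03], [0, 0, -0.05, 0, 0.03], [0, 0, -0.09, 0, 0.03], [0, 0, -0.13, 0, 0.03], [0, 0, -0.16, 0, 0.03], [0, 0, -0.16, 0, 0.03], [0, 0, -0.16, 0, 0.03], [0, 0, -0.16, 0, 0.03]]
  ]
}}

```text
t: 4.45
eef_pos: [522.0, 243.4, 213.9]
tool_rot: [[-0.274, 0.962, -0.001], [0.962, 0.274, -0.001], [-0.001, -0.001, -1.0]]
wrist_force: [-0.6, 0.4, -2.2]
grip_width: 0.429
grasp_force: 70.5
```

Run:
```python
from h import *
s=ctrl.get_state();im=eyes.read_camera("wrist");sc=eyes.read_camera("scene")
np.savez("w3.npz",p=s["eef_pos"],R=s["tool_rot"],im=im,sc=sc)
c=eyes.camera_info("scene");T=np.linalg.inv(c["world_from_camera"]);q=T@np.append(s["eef_pos"],1);u=int(c["cx"]-c["fx"]*q[0]/q[2]);v=int(c["cy"]+c["fy"]*q[1]/q[2]);print(u,v)
a=cv2.resize(sc[v-60:v+60,u-50:u+50],(400,480));b=im[200:480,180:460];b=cv2.resize(b,(400,400));b=np.vstack([b,np.zeros((80,400,3),np.uint8)])
cv2.imwrite("pics/held.png",np.hstack([a,b])[:,:,::-1]);print(s["eef_pos"],s["wrist_force"],s["moment"],s["grip_width"],s["grasp_force"],s["tool_rot"])
```

```text
475 248
[522.02 243.42 213.89] [-0.64  0.43 -2.2 ] [0.03 0.05 0.01] 0.42901779159160575 70.54566979408264 [[-0.27  0.96 -0.  ]
 [ 0.96  0.27 -0.  ]
 [-0.   -0.   -1.  ]]
```

View pics/held.png

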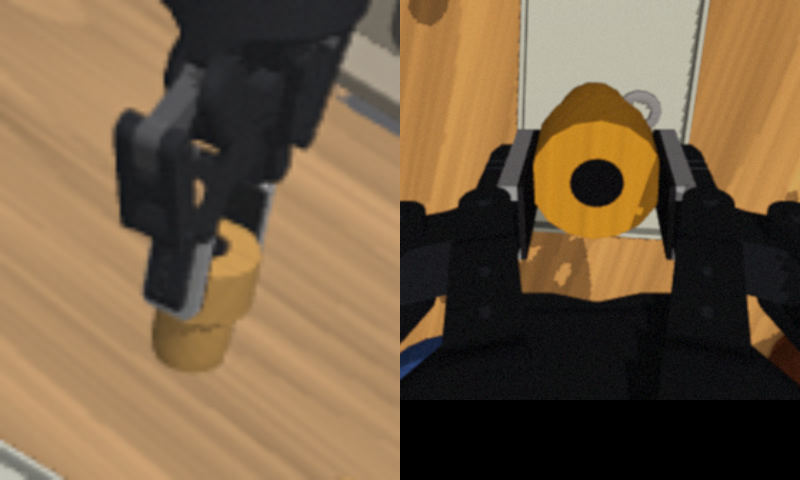

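Bushing is held upright by the collar, with the tips just above the shoulder; its hole is at about wrist pixel (318,328).

```bash
cat >> h.py <<'E'
def held(im,s,c0=(318,328)):
    "bushing top centre in the tool frame, plane at tool z=-2, from hole and from collar lower edge"
    Tt=eyes.camera_info("wrist")["T_tool_cam"];q,st=dark(im,*c0,28)
    hsv=cv2.cvtColor(im,cv2.COLOR_RGB2HSV)
    m=((hsv[:,:,1]>150)&(hsv[:,:,2]>150)&(hsv[:,:,0]<30)).astype(np.uint8);w=np.zeros_like(m);w[c0[1]-70:c0[1]+60,c0[0]-50:c0[0]+50]=1;m*=w
    C=max(cv2.findContours(m,0,1)[0],key=cv2.contourArea)[:,0].astype(float)
    C=C[(C[:,1]>c0[1]+12)]
    return q,st,[(z,plane(ray("wrist",*q,T=Tt),z),*circ(C,Tt,z)) for z in(0,-2,-4)]
E
python3 - <<'E'
from h import *
d=np.load("w3.npz")
q,st,r=held(d["im"].copy(),None);print(q,st)
for k in r:print(k)
# shoulder/top height by scene x wrist
u0,v0=475,248
b=d["sc"][v0-60:v0+60,u0-50:u0+50]
T=wristT(dict(eef_pos=d["p"],tool_rot=d["R"]))
q2,_=dark(d["sc"].copy(),475-50+int(219/4),248-60+int(246/4),5,70);print(q2,meet([ray("wrist",*q,T=T),ray("scene",*q2)]))
H=np.array([507.4,-148.9,215.]);print(d["R"].T@(H-d["p"]))
E
```

```text
[317.42 327.6 ] [  9  12  37  32 928]
(0, array([-0.1 ,  0.27,  0.  ]), array([-18.64,   4.42,  12.69]), np.float64(3.241127096833427))
(-2, array([ 1.11,  0.26, -2.  ]), array([-17.13,   4.35,  12.48]), np.float64(3.1887572052429594))
(-4, array([ 2.32,  0.26, -4.  ]), array([-15.62,   4.27,  12.27]), np.float64(3.1360443966122826))
[477.17 247.19] (array([521.82, 245.09, 216.95]), [0.08043875654875182, 0.08043875654876742])
[-373.26 -121.68   -0.71]
```

{"api": "carry_out", "payload": {
  "plan": [
    [[-0.423, -0.122, 0, 0, 0.03], [-0.423, -0.122, 0, 0, 0.03], [-0.423, -0.122, 0, 0, 0.03], [-0.423, -0.122, 0, 0, 0.03], [-0.423, -0.122, 0, 0, 0.03], [-0.423, -0.122, 0, 0, 0.03], [-0.423, -0.122, 0, 0, 0.03], [-0.423, -0.122, 0, 0, 0.03], [-0.423, -0.122, 0, 0, 0.03], [-0.423, -0.122, 0, 0, 0.03], [-0.423, -0.122, 0, 0, 0.03], [-0.423, -0.122, 0, 0, 0.03]]
  ]
}}

```text
t: 5.55
eef_pos: [519.2, -204.2, 212.2]
tool_rot: [[-0.264, 0.964, -0.004], [0.964, 0.264, -0.003], [-0.002, -0.004, -1.0]]
wrist_force: [0.8, -0.0, -1.1]
grip_width: 0.426
grasp_force: 70.5
```

{"api": "carry_out", "payload": {
  "plan": [
    [[0, 0, 0, 0, 0.03], [0, 0, 0, 0, 0.03], [0, 0, 0, 0, 0.03], [0, 0, 0, 0, 0.03]]
  ]
}}

```text
t: 5.88
eef_pos: [521.5, -194.2, 214.0]
tool_rot: [[-0.277, 0.961, -0.001], [0.961, 0.277, 0.001], [0.001, -0.0, -1.0]]
wrist_force: [0.1, -0.4, -0.9]
grip_width: 0.426
grasp_force: 70.5
```

```bash
cat >> h.py <<'E'
def avg(n=12):
    S=[];F=[]
    for i in range(n):
        S.append(ctrl.get_state());F.append(eyes.read_camera("wrist"))
    P=np.array([s["eef_pos"] for s in S]);R=np.mean([s["tool_rot"] for s in S],0);u,_,v=np.linalg.svd(R)
    print("n",n,"mean",P.mean(0),"sd",P.std(0),"F",np.mean([s["wrist_force"] for s in S],0))
    return dict(eef_pos=P.mean(0),tool_rot=u@v),np.mean(F,0).astype(np.uint8)
E
python3 - <<'E'
from h import *
s,im=avg();cv2.imwrite("pics/w4.png",im[:,:,::-1]);np.savez("w4.npz",p=s["eef_pos"],R=s["tool_rot"],im=im);print(s["tool_rot"])
T=wristT(s);c=eyes.camera_info("wrist");q=np.linalg.inv(T)@[507.4,-148.9,116,1];u,v=c["cx"]-c["fx"]*q[0]/q[2],c["cy"]+c["fy"]*q[1]/q[2];print(u,v)
x,e=rim(im,s,116,(u,v));print(x,e);print(rim(im,s,115,(u,v)))
print(s["tool_rot"].T@(np.array([*x[:2],s["eef_pos"][2]])-s["eef_pos"]))
for k in held(im,s)[2]:print(k[:2])
E
```

```text
n 12 mean [ 521.48 -195.48  214.34] sd [0.08 0.66 0.1 ] F [-0.05  0.27 -1.27]
[[-0.28  0.96  0.  ]
 [ 0.96  0.28  0.  ]
 [ 0.    0.   -1.  ]]
315.9702942401265 183.2954377487691
[ 507.32 -148.88   15.96] 0.28142283468214657
(array([ 507.35, -148.99,   16.03]), np.float64(0.28217857206720076))
[48.7  -0.77  0.01]
(0, array([-0.09,  0.22,  0.  ]))
(-2, array([ 1.12,  0.22, -2.  ]))
(-4, array([ 2.33,  0.22, -4.  ]))
```

View pics/w4.png

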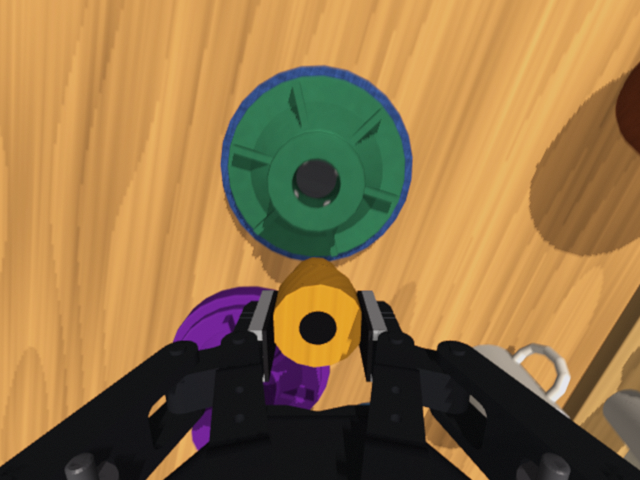

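The rim is centred at (316,183) and the held bushing's hole at (317,328), upright with nothing in the way. The bore lies 48.7 mm ahead along tool x.

{"api": "carry_out", "payload": {
  "plan": [
    [[0.03, -0.001, 0, 0, 0.03], [0.0483, -0.001, 0.01, 0, 0.03], [0.0483, -0.001, 0.034, 0, 0.03], [0.0483, -0.001, 0.034, 0, 0.03], [0.0483, -0.001, 0.034, 0, 0.03], [0.0483, -0.001, 0.034, 0, 0.03], [0.0483, -0.001, 0.034, 0, 0.03]]
  ]
}}

```text
t: 7.07
eef_pos: [508.0, -150.9, 181.3]
tool_rot: [[-0.273, 0.962, 0.002], [0.962, 0.273, -0.001], [-0.001, 0.002, -1.0]]
wrist_force: [-0.0, -0.1, -1.4]
grip_width: 0.429
grasp_force: 70.5
```

Run:
```python
from h import *
avg(4);s,im=avg(12)
g=np.array([507.33,-148.9,s["eef_pos"][2]])-s["tool_rot"]@[.4,.22,0]
print(s["tool_rot"].T@(g-s["eef_pos"]),s["tool_rot"])
```

```text
n 4 mean [ 507.86 -150.79  181.18] sd [0.14 0.11 0.09] F [ 0.44  0.37 -1.37]
n 12 mean [ 507.25 -150.12  180.49] sd [0.11 0.16 0.2 ] F [-0.07 -0.02 -1.39]
[ 0.75  0.2  -0.  ] [[-0.27  0.96  0.  ]
 [ 0.96  0.27 -0.  ]
 [-0.    0.   -1.  ]]
```

{"api": "carry_out", "payload": {
  "plan": [
    [[0.0006, 0.0002, 0.004, 0, 0.03], [0.0006, 0.0002, 0.008, 0, 0.03], [0.0006, 0.0002, 0.011, 0, 0.03], [0.0006, 0.0002, 0.013, 0, 0.03], [0.0006, 0.0002, 0.015, 0, 0.03], [0.0006, 0.0002, 0.016, 0, 0.03], [0.0006, 0.0002, 0.017, 0, 0.03], [0.0006, 0.0002, 0.017, 0, 0.03]]
  ]
}}

```text
t: 8.53
eef_pos: [507.1, -149.3, 163.1]
tool_rot: [[-0.274, 0.962, -0.0], [0.962, 0.274, 0.0], [0.0, -0.0, -1.0]]
wrist_force: [0.5, -0.5, -1.3]
grip_width: 0.43
grasp_force: 70.5
```

{"api": "carry_out", "payload": {
  "plan": [
    [[0, 0, 0.001, 0, 0.03], [0, 0, 0.002, 0, 0.03], [0, 0, 0.003, 0, 0.03], [0, 0, 0.004, 0, 0.03], [0, 0, 0.005, 0, 0.03], [0, 0, 0.006, 0, 0.03], [0, 0, 0.006, 0, 0.03]]
  ]
}}

```text
t: 9.12
eef_pos: [507.9, -149.3, 157.4]
tool_rot: [[-0.275, 0.962, 0.002], [0.962, 0.275, 0.0], [-0.0, 0.001, -1.0]]
wrist_force: [1.4, 0.2, -0.4]
grip_width: 0.429
grasp_force: 70.5
```

{"api": "carry_out", "payload": {
  "plan": [
    [[0, 0, 0.001, 0, 0.03], [0, 0, 0.002, 0, 0.03], [0, 0, 0.003, 0, 0.03], [0, 0, 0.004, 0, 0.03], [0, 0, 0.004, 0, 0.03], [0, 0, 0.004, 0, 0.03]]
  ]
}}

```text
t: 9.62
eef_pos: [508.0, -149.3, 153.9]
tool_rot: [[-0.275, 0.962, 0.002], [0.962, 0.275, -0.0], [-0.001, 0.002, -1.0]]
wrist_force: [1.6, 0.7, 5.7]
grip_width: 0.431
grasp_force: 71.0
```

Run:
```python
from h import *
s,im=avg(6);s=ctrl.get_state();sc=eyes.read_camera("scene");np.savez("w5.npz",sc=sc,im=im)
a=cv2.resize(sc[130:250,280:400],(480,480),interpolation=2);b=cv2.resize(im[180:420,200:440],(320,320));b=np.vstack([b,np.zeros((160,320,3),np.uint8)])
cv2.imwrite("pics/ins.png",np.hstack([a,b])[:,:,::-1]);print(s["t"],s["moment"])
```

```text
n 6 mean [ 508.04 -149.3   153.93] sd [0.01 0.02 0.02] F [1.92 1.02 5.55]
9.9167 [ 0.24 -0.43  0.  ]
```

View pics/ins.png

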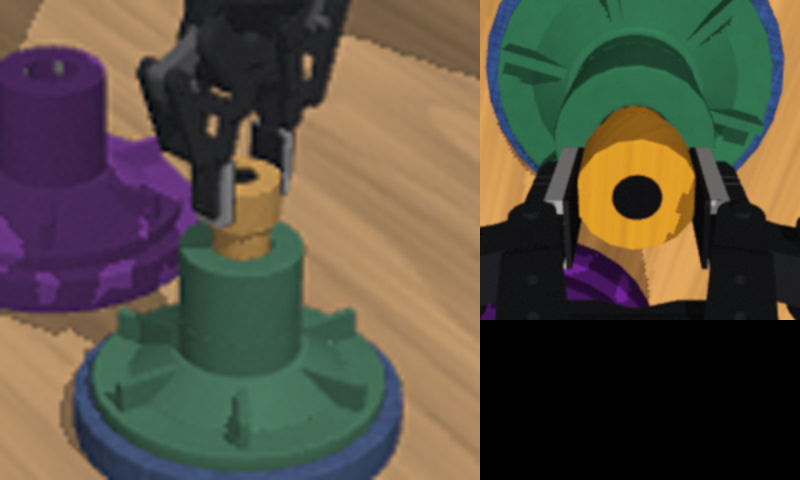

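The bushing is started upright in the bore, sleeve about half in, collar proud, with the fingertips clear of the rim. I'll keep pressing in small steps.

{"api": "carry_out", "payload": {
  "plan": [
    [[0, 0, 0.001, 0, 0.03], [0, 0, 0.002, 0, 0.03], [0, 0, 0.003, 0, 0.03], [0, 0, 0.004, 0, 0.03], [0, 0, 0.005, 0, 0.03], [0, 0, 0.005, 0, 0.03]]
  ]
}}

```text
t: 10.47
eef_pos: [507.9, -149.4, 148.6]
tool_rot: [[-0.275, 0.962, 0.002], [0.962, 0.275, -0.0], [-0.001, 0.002, -1.0]]
wrist_force: [2.4, 0.6, 5.7]
grip_width: 0.428
grasp_force: 71.3
```

{"api": "carry_out", "payload": {
  "plan": [
    [[0, 0, 0.001, 0, 0.03], [0, 0, 0.002, 0, 0.03], [0, 0, 0.003, 0, 0.03], [0, 0, 0.004, 0, 0.03], [0, 0, 0.004, 0, 0.03]]
  ]
}}

```text
t: 10.88
eef_pos: [507.9, -149.4, 145.0]
tool_rot: [[-0.275, 0.962, 0.002], [0.962, 0.275, -0.0], [-0.001, 0.002, -1.0]]
wrist_force: [1.5, 0.5, 8.3]
grip_width: 0.429
grasp_force: 71.5
```

{"api": "carry_out", "payload": {
  "plan": [
    [[0, 0, 0.001, 0, 0.03], [0, 0, 0.002, 0, 0.03], [0, 0, 0.003, 0, 0.03], [0, 0, 0.003, 0, 0.03]]
  ]
}}

```text
t: 11.22
eef_pos: [507.9, -149.4, 141.9]
tool_rot: [[-0.274, 0.962, 0.002], [0.962, 0.274, -0.0], [-0.001, 0.001, -1.0]]
wrist_force: [2.4, -0.2, 8.5]
grip_width: 0.429
grasp_force: 71.5
```

{"api": "carry_out", "payload": {
  "plan": [
    [[0, 0, 0.001, 0, 0.03], [0, 0, 0.002, 0, 0.03], [0, 0, 0.002, 0, 0.03]]
  ]
}}

```text
t: 11.47
eef_pos: [507.9, -149.4, 140.0]
tool_rot: [[-0.274, 0.962, 0.001], [0.962, 0.274, -0.0], [-0.001, 0.001, -1.0]]
wrist_force: [1.1, 0.9, 9.8]
grip_width: 0.427
grasp_force: 71.6
```

{"api": "carry_out", "payload": {
  "plan": [
    [[0, 0, 0.001, 0, 0.03], [0, 0, 0.002, 0, 0.03], [0, 0, 0.002, 0, 0.03]]
  ]
}}

```text
t: 11.72
eef_pos: [507.8, -149.4, 138.0]
tool_rot: [[-0.274, 0.962, 0.001], [0.962, 0.274, -0.0], [-0.001, 0.001, -1.0]]
wrist_force: [0.8, 1.4, 8.4]
grip_width: 0.429
grasp_force: 71.7
```

{"api": "carry_out", "payload": {
  "plan": [
    [[0, 0, 0.001, 0, 0.03], [0, 0, 0.002, 0, 0.03], [0, 0, 0.002, 0, 0.03]]
  ]
}}

```text
t: 11.97
eef_pos: [507.8, -149.4, 136.1]
tool_rot: [[-0.274, 0.962, 0.002], [0.962, 0.274, -0.0], [-0.001, 0.001, -1.0]]
wrist_force: [0.2, 1.0, 10.6]
grip_width: 0.431
grasp_force: 71.8
```

{"api": "carry_out", "payload": {
  "plan": [
    [[0, 0, 0.001, 0, 0.03], [0, 0, 0.002, 0, 0.03], [0, 0, 0.002, 0, 0.03]]
  ]
}}

```text
t: 12.22
eef_pos: [507.8, -149.4, 134.5]
tool_rot: [[-0.274, 0.962, 0.002], [0.962, 0.274, -0.001], [-0.001, 0.001, -1.0]]
wrist_force: [-1.0, 1.3, 15.1]
grip_width: 0.428
grasp_force: 72.0
```

{"api": "carry_out", "payload": {
  "plan": [
    [[0, 0, 0.0005, 0, 0.03], [0, 0, 0.001, 0, 0.03], [0, 0, 0.001, 0, 0.03]]
  ]
}}

```text
t: 12.47
eef_pos: [507.8, -149.4, 133.8]
tool_rot: [[-0.274, 0.962, 0.002], [0.962, 0.274, -0.001], [-0.001, 0.001, -1.0]]
wrist_force: [-1.2, 1.2, 17.7]
grip_width: 0.429
grasp_force: 72.2
```

{"api": "carry_out", "payload": {
  "plan": [
    [[0, 0, 0.0005, 0, 0.03], [0, 0, 0.001, 0, 0.03], [0, 0, 0.001, 0, 0.03]]
  ]
}}

```text
t: 12.72
eef_pos: [507.8, -149.4, 133.1]
tool_rot: [[-0.274, 0.962, 0.002], [0.962, 0.274, -0.001], [-0.001, 0.002, -1.0]]
wrist_force: [-0.8, 2.1, 19.5]
grip_width: 0.431
grasp_force: 72.5
```

{"api": "carry_out", "payload": {
  "plan": [
    [[0, 0, 0.0005, 0, 0.03], [0, 0, 0.001, 0, 0.03], [0, 0, 0.0015, 0, 0.03], [0, 0, 0.0015, 0, 0.03]]
  ]
}}

```text
t: 13.05
eef_pos: [507.8, -149.4, 131.9]
tool_rot: [[-0.274, 0.962, 0.002], [0.962, 0.274, -0.001], [-0.002, 0.002, -1.0]]
wrist_force: [-3.4, 0.9, 22.2]
grip_width: 0.428
grasp_force: 73.0
```

Run:
```python
from h import *
s=ctrl.get_state();sc=eyes.read_camera("scene");im=eyes.read_camera("wrist")
a=cv2.resize(sc[150:230,300:380],(560,560),interpolation=2);b=cv2.resize(im[220:380,260:380],(240,320));b=np.vstack([b,np.zeros((240,240,3),np.uint8)])
cv2.imwrite("pics/press.png",np.hstack([a,b])[:,:,::-1]);print(s["t"],s["moment"],s["wrist_force"])
```

```text
13.05 [ 0.42  0.2  -0.  ] [-3.38  0.86 22.25]
```

View pics/press.png

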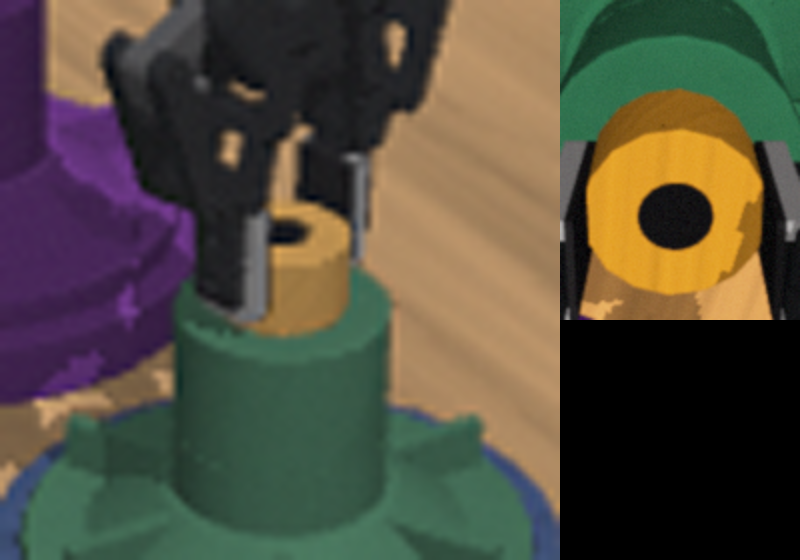

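The collar appears to sit on the rim, with the fingertips right beside it. I'll ease off, let go, and check the seat by pressing from above with the closed fingers.

{"api": "carry_out", "payload": {
  "plan": [
    [[0, 0, -0.002, 0, 0.03], [0, 0, -0.004, 0, 0.03], [0, 0, -0.006, 0, 0.03], [0, 0, -0.006, 0, 0.03]]
  ]
}}

```text
t: 13.48
eef_pos: [507.8, -149.4, 136.9]
tool_rot: [[-0.274, 0.962, 0.002], [0.962, 0.274, -0.001], [-0.001, 0.002, -1.0]]
wrist_force: [0.5, 0.7, 7.7]
grip_width: 0.431
grasp_force: 71.6
```

{"api": "carry_out", "payload": {
  "plan": [
    [[0, 0, 0, 0, 0.045], [0, 0, 0, 0, 0.06], [0, 0, 0, 0, 0.07], [0, 0, 0, 0, 0.07], [0, 0, -0.01, 0, 0.07], [0, 0, -0.035, 0, 0.07], [0, 0, -0.06, 0, 0.07], [0, 0, -0.06, 0, 0.0], [0, 0, -0.06, 0, 0.0], [0, 0, -0.06, 0, 0.0], [0, 0, -0.06, 0, 0.0], [0, 0, -0.06, 0, 0.0]]
  ]
}}

```text
t: 14.48
eef_pos: [506.5, -149.3, 195.0]
tool_rot: [[-0.274, 0.962, -0.002], [0.962, 0.274, 0.0], [0.001, -0.002, -1.0]]
wrist_force: [-0.5, 0.6, -0.4]
grip_width: 0.105
grasp_force: 0.0
```

Run:
```python
from h import *
avg(4);s,_=avg(6);print(s["tool_rot"])
sc=eyes.read_camera("scene");t=eyes.read_camera("top");np.savez("w6.npz",sc=sc,t=t)
a=cv2.resize(sc[150:230,300:380],(560,560),interpolation=2);cv2.imwrite("pics/rel.png",a[:,:,::-1])
```

```text
n 4 mean [ 506.64 -149.24  195.07] sd [0.13 0.02 0.09] F [-0.41  0.   -0.14]
n 6 mean [ 507.08 -149.31  195.57] sd [0.08 0.03 0.13] F [-0.2   0.06  0.09]
[[-0.27  0.96 -0.  ]
 [ 0.96  0.27  0.  ]
 [ 0.   -0.   -1.  ]]
```

View pics/rel.png

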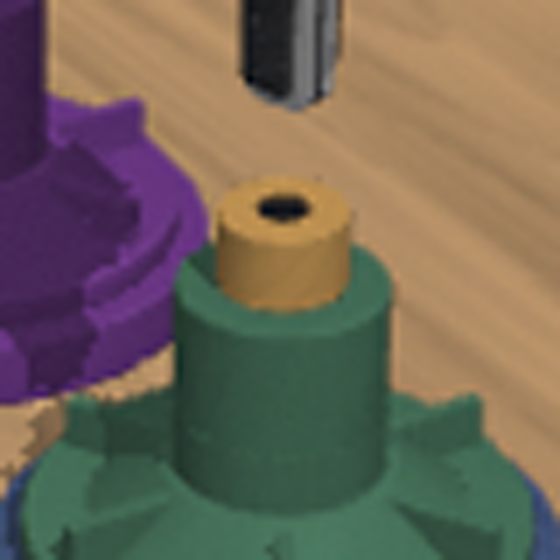

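Released: the collar stands upright on the rim, with no gap visible around (285,305). Now a push from above confirms it.

{"api": "carry_out", "payload": {
  "plan": [
    [[0, 0, 0.015, 0, 0], [0, 0, 0.027, 0, 0], [0, 0, 0.031, 0, 0], [0, 0, 0.033, 0, 0], [0, 0, 0.033, 0, 0], [0, 0, 0.033, 0, 0]]
  ]
}}

```text
t: 15.58
eef_pos: [507.5, -149.4, 163.2]
tool_rot: [[-0.274, 0.962, 0.001], [0.962, 0.274, -0.0], [-0.0, 0.001, -1.0]]
wrist_force: [-0.0, 0.4, 0.2]
grip_width: -0.002
grasp_force: 0.0
```

{"api": "carry_out", "payload": {
  "plan": [
    [[0, 0, 0.001, 0, 0], [0, 0, 0.002, 0, 0], [0, 0, 0.003, 0, 0], [0, 0, 0.004, 0, 0], [0, 0, 0.004, 0, 0]]
  ]
}}

```text
t: 16.0
eef_pos: [507.3, -149.4, 158.9]
tool_rot: [[-0.274, 0.962, 0.0], [0.962, 0.274, -0.0], [-0.0, 0.0, -1.0]]
wrist_force: [-0.0, -0.6, 0.3]
grip_width: -0.0
grasp_force: 0.7
```

{"api": "carry_out", "payload": {
  "plan": [
    [[0, 0, 0.001, 0, 0], [0, 0, 0.002, 0, 0], [0, 0, 0.002, 0, 0]]
  ]
}}

```text
t: 16.25
eef_pos: [507.3, -149.4, 157.2]
tool_rot: [[-0.274, 0.962, 0.0], [0.962, 0.274, -0.0], [-0.0, 0.0, -1.0]]
wrist_force: [-1.0, 0.9, 6.3]
grip_width: 0.0
grasp_force: 3.1
```

{"api": "carry_out", "payload": {
  "plan": [
    [[0, 0, 0.001, 0, 0], [0, 0, 0.002, 0, 0], [0, 0, 0.002, 0, 0]]
  ]
}}

```text
t: 16.5
eef_pos: [507.0, -149.3, 155.5]
tool_rot: [[-0.274, 0.962, -0.0], [0.962, 0.274, -0.0], [-0.0, -0.0, -1.0]]
wrist_force: [-2.5, 1.5, 9.5]
grip_width: 0.0
grasp_force: 5.1
```

{"api": "carry_out", "payload": {
  "plan": [
    [[0, 0, 0.001, 0, 0], [0, 0, 0.002, 0, 0], [0, 0, 0.003, 0, 0], [0, 0, 0.003, 0, 0]]
  ]
}}

```text
t: 16.83
eef_pos: [507.0, -149.3, 153.2]
tool_rot: [[-0.274, 0.962, -0.0], [0.962, 0.274, -0.001], [-0.001, -0.0, -1.0]]
wrist_force: [-4.9, 0.8, 17.6]
grip_width: -0.001
grasp_force: 8.4
```

{"api": "carry_out", "payload": {
  "plan": [
    [[0, 0, 0.001, 0, 0], [0, 0, 0.002, 0, 0], [0, 0, 0.002, 0, 0]]
  ]
}}

```text
t: 17.08
eef_pos: [507.0, -149.3, 151.6]
tool_rot: [[-0.274, 0.962, 0.0], [0.962, 0.274, -0.001], [-0.001, -0.0, -1.0]]
wrist_force: [-5.3, 2.1, 21.2]
grip_width: 0.004
grasp_force: 10.6
```

{"api": "carry_out", "payload": {
  "plan": [
    [[0, 0, 0.001, 0, 0], [0, 0, 0.0015, 0, 0], [0, 0, 0.0015, 0, 0]]
  ]
}}

```text
t: 17.33
eef_pos: [507.0, -149.3, 150.6]
tool_rot: [[-0.274, 0.962, 0.0], [0.962, 0.274, -0.001], [-0.001, -0.0, -1.0]]
wrist_force: [-7.9, 1.8, 24.2]
grip_width: -0.003
grasp_force: 12.2
```

{"api": "carry_out", "payload": {
  "plan": [
    [[0, 0, -0.003, 0, 0], [0, 0, -0.006, 0, 0], [0, 0, -0.009, 0, 0], [0, 0, -0.012, 0, 0], [0, 0, -0.04, 0, 0], [0, 0, -0.07, 0, 0], [-0.03, 0, -0.1, 0, 0], [-0.07, 0, -0.11, 0, 0], [-0.07, 0, -0.11, 0, 0], [-0.07, 0, -0.11, 0, 0], [-0.07, 0, -0.11, 0, 0], [-0.07, 0, -0.11, 0, 0]]
  ]
}}

```text
t: 18.33
eef_pos: [525.8, -215.3, 257.4]
tool_rot: [[-0.276, 0.961, -0.002], [0.961, 0.276, 0.001], [0.002, -0.001, -1.0]]
wrist_force: [0.3, 0.1, 0.6]
grip_width: -0.001
grasp_force: 0.0
```

Run:
```python
from h import *
s,im=avg(8);sc=eyes.read_camera("scene");t=eyes.read_camera("top");T=wristT(s)
c=eyes.camera_info("wrist")
def pr(P):
    q=np.linalg.inv(T)@[*P,1];return int(c["cx"]-c["fx"]*q[0]/q[2]),int(c["cy"]+c["fy"]*q[1]/q[2])
u=pr((507.3,-148.9,140));q,st=dark(im,*u,20);print(u,q,st)
rw=ray("wrist",*q,T=T);print(plane(rw,140))
for a in((340,179),(340,180)):
    p,st=dark(sc,*a,9,75);print(p,st,plane(ray("scene",*p),140),meet([rw,ray("scene",*p)]))
```

```text
n 8 mean [ 526.15 -215.63  257.84] sd [0.21 0.35 0.27] F [ 0.18 -0.03  0.11]
(317, 150) [317.54 151.15] [ 11  11  20  21 346]
[ 507.4  -149.45  140.  ]
[340.22 179.56] [ 6  8  7  4 18] [ 506.9  -148.59  140.  ] (array([ 507.03, -149.2 ,  139.77]), [0.4483793301483963, 0.448379330148308])
[340.22 179.56] [ 6  7  7  4 18] [ 506.9  -148.59  140.  ] (array([ 507.03, -149.2 ,  139.77]), [0.4483793301483963, 0.448379330148308])
```

The triangulated collar top is at z = 139.8 mm (140 mm means fully seated), on the bore's axis to within 1 mm, and the arm is clear. Handing in.

```bash
python3 -c "
from rig import ctrl
print(ctrl.sign_off())"
```

```text
the job is handed in; nothing more can be done
None
```

I pressed the brass bushing home in the green hub's bore, let it go and handed the job in; its top measured 139.8 mm against 140 mm for flush, with a peak push of about 24 N, but the hand-in returned no verdict.

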